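Index the tube reader to the dropper tube and lock it

ROBOT

A 7-joint arm with a two-finger parallel gripper is mounted at the origin on a cart in front of the work surface, level with it; the furniture and walls round the work are solid. World frame = base frame: x ahead of the robot, y to its left, z up, the work surface at z = 0. Lengths are in m, angles in degrees, forces in N, time in s.
With the tool pointing down it reaches from about 0.35 to 0.9 m from the base axis. Payload 19.9 kg.
Tool frame: the origin (TCP) lies at the very end of the fingers, on their centre line; the grasp point (between the pads) lies 19 mm behind it; z points along the fingers, y is the line along which they close (so a half turn about z gives the same grasp; the last joint's range is limited). The gripper opens to 94 mm and grips with 3 to 60 N. Pads are 16 mm wide; open, the fingers measure 119 mm over their backs; the gripper's body (75 mm by 177 mm) begins 78 mm behind the grasp point.
Start: joints at [-76.576, 23.915, -0.59, 92.452, 0.269, 63.638, -3.037], TCP at [0.17, 0.601, 0.205] pointing down, gripper open.
Joint ranges: [-161.28, 161.28], [-22.2, 115.67], [-73.04, 71.86], [3.21, 147.25], [-68.34, 248.33], [10.77, 114.83], [-161.83, 161.83]. Speed limits (degrees/s): [108.29, 108.29, 136.94, 136.94, 172.46, 172.46, 172.46].

INTERFACE

Orientations are given as a 3x3 rotation matrix whose columns are the frame's x, y, z axes.
In Python, from rig import telemetry, cams, ctrl gives the robot as it stands. The module is installed in compiled form; this text tells all that it offers.
- The arm moves only by the tool servo_tool, never from a script. Its argument "motion" is a list of rows, each a list of 3 entries, a list of its own where there are three numbers: the shift along the world's x, y, z in cm, then the turn, a rotation vector about the world's x, y, z in rad, then the finger opening in cm, from 0 to 9.4. In form: [[[tx, ty, tz], [ax, ay, az], gripper], ...]. A call has 1 to 10 rows; each row shifts and turns the commanded pose from where the row before left it; what a row does not reach is not made up. A row lasts 1/8 s, in which the tool goes at most 62.5 mm and 10.7 degrees, less where a joint would pass 70% of its speed; a pose out of reach is approached as far as the arm can. A call with a gripper value outside its range is refused whole. The fingers move at their own pace and stop on an object; "grip_force" is the grip in N (left out, the last holds). Time passes only in rows, so rows that do not move let the fingers close. It gives the time, the measured TCP pose, the force, the opening and the grip force at its end, in the units of the state.
- telemetry.sense(): the state, without advancing time (a new reading comes with each control period).
- cams.capture(name): name is "side" or "top" or "wrist"; returns the picture (384x512x3 uint8, red, green, blue); there is no depth.
- cams.get_calibration(name): a dict with "fx", "fy", "cx", "cy" (pixels), "D" ([k1, k2, p1, p2, k3] as OpenCV has them; the pictures are not rectified), "R" (3x3) and "t" (3): a world point X has camera coordinates R X + t. Camera axes: x right, y down, z forward; pixel columns grow to the right and rows downward; lengths in m; the calibration is good to about 2 mm. A picture is of the moment at which its call begins: read the wrist's pose just before it. get_calibration takes no time and is no camera call; for the wrist camera it gives the pose at the moment of the call.
- ctrl.hand_in(): hands the job in; it is judged then, once.
The state is a dict: "t": time; "q": joint angles; "qd": joint speeds; "joint_efforts": joint torques, N m; "eef_pos": TCP position; "tcp_rot": TCP orientation; "ft_force": force on the tool from outside, world axes, zero at the start; "torque": the same for the moment, N m; "grip_width": finger opening in m; "gripper_force": force on a finger pad.
Only numpy, scipy, OpenCV 4.12 (cv2) and the standard library are available. Lean on these libraries where they do the work, as an engineer would, in place of code of your own. Each camera call takes 0.05 s, during which the arm holds its last target. There are 200 camera calls.

TASK

The tube reader's turntable is locked on the wrong sample. Draw its lock bolt back clear of the rim, turn the turntable the shorter way round (the samples have settled, so carry them no further than need be) until the one tube on it with a pointed dropper nozzle stands in front of the lens, then press the lock bolt firmly but not hard (about 15 N) fully home into the notch that has come before it. Keep every tube standing in its cup, and leave the bottles and the timer alone.

Things in the scene. Friction and masses are not known exactly. Their poses are not given: they have to be found in the camera images.
- reader: Benchtop tube reader, fixed: grey base plate 300 x 180 mm, top at 16 mm. Origin on the bench under the turntable's axis. Its +x points along the plate to the white sensor head (52 x 86 mm, 95 mm high, its black lens looks at the turntable from 86 mm off the axis); its -x points to the lock bolt; z up.
- read_point (a point): The reading place, before the lens: the point on the reader's +x side, 62 mm from the turntable's axis, 26 mm above the bench, where the foot of a tube stands when its cup is indexed to the lens.
- table_turn (a joint): Turn of the turntable in rad about its upright axis, anticlockwise seen from above positive, 0 at the start, no stops: it can turn round and round. It drags with about 0.1 N m and stays where it is left. Eight grey cups 45 degrees apart, 62 mm from the axis, rims 50 mm above the bench. A notch lies in the rim outside each cup, so one always faces the bolt when a cup is at the lens.
- turntable: The turntable: an aluminium plate 160 mm across, 20 to 34 mm above the bench, with eight notches in its rim, each 8 mm deep and 11.4 mm wide at the mouth, flanks narrowing by 20 degrees a side. Origin on the turntable's axis at bench level, z up; its x axis points at the cup that stood at the lens at the start.
- handle_grip (a point): The black T-handle on the turntable's axis, turning with it: a bar 50 mm long (along this point's x), 14 mm thick (along its y), from 94 to 122 mm above the bench, on a post of 8 mm radius. This point is the bar's centre, 108 mm above the bench; nothing else on the turntable rises above 84 mm.
- bolt_travel (a joint): Travel of the sliding lock bolt in m: 0 with its nose seated in a notch (as at the start), growing as it is drawn outward to a stop at 0.016; its nose clears the rim from 0.006. It drags with about 3 N and stays where left. If the turntable is within about 2 degrees the nose enters and turns it true. The notch's flanks stop the bolt near 0: it is home when the force rises sharply there.
- lock_bolt: The sliding lock bolt; its steel nose, an upright half-round of 5 mm radius at its inner end, bears on the notched rim. A push of about 15 N seats it firmly (some 20 N on the two flanks together); under 9 N it stays loose, over 22 N bruises the notch. Origin on the turntable's axis at bench level while the bolt is home; moves with the bolt; x axis as the reader's.
- bolt_grip (a point): The black thumb block that moves the lock bolt: 24 mm along its travel (this point's x), 14 mm thick (this point's y), from 46 to 80 mm above the bench; this point is in its middle, 66 mm above the bench, and with the bolt home 108 mm from the turntable's axis. The steel guide below it is 38 mm wide and 40 mm high. The bolt is drawn along this point's -x and pressed home along its +x.
- nozzle_tube: The wanted tube: as the others, but with a pointed dropper nozzle on its cap, 14 mm across, 58 mm tall. Origin at the centre of its foot, z up. It stands in a cup 45, 90 or 135 degrees to one or the other side of the lens.
- tube_a: Plain tube with a flat-topped screw cap, 14 mm across, 44 mm tall, standing in a cup of the turntable. Origin at the centre of its foot, z up.
- tube_b: Plain tube with a flat-topped screw cap, 14 mm across, 44 mm tall, standing in a cup of the turntable. Origin at the centre of its foot, z up.
- tube_c: Plain tube with a flat-topped screw cap, 14 mm across, 44 mm tall, standing in a cup of the turntable. Origin at the centre of its foot, z up.
- tube_d: Plain tube with a flat-topped screw cap, 14 mm across, 44 mm tall, standing in a cup of the turntable. Origin at the centre of its foot, z up.
- tube_e: Plain tube with a flat-topped screw cap, 14 mm across, 44 mm tall, standing in a cup of the turntable. Origin at the centre of its foot, z up.
- tube_read: Plain tube with a flat-topped screw cap, 14 mm across, 44 mm tall, standing in a cup of the turntable. Origin at the centre of its foot, z up. It starts at the lens.
- amber_bottle: Amber bottle, 60 mm across, 98 mm tall, standing loose right of the reader; to be left alone. Origin under its centre.
- white_bottle: White bottle, 48 mm across, 93 mm tall, standing loose left of the reader; to be left alone. Origin under its centre.
- timer: Bench timer, 62 x 62 x 18 mm, lying loose at the right; to be left alone. Origin under its centre.

How it is judged:
By the outcome, as a careful person would: the job done as asked, in the order asked, and still so for the second after the job is handed in, with the robot touching nothing.
It also fails if it takes over 69 s, if anything falls off the work surface, if the arm or the gripper's body presses on something with over 40 N, if the wrist force passes 120 N, or if a joint passes its speed limit or range.

## Working session

There is one attempt and no reset: what is moved stays moved. The work goes in short steps, Python scripts to look and compute and a tool call to move; the robot and the scene stay as the last step left them, time stands still between calls to the robot, and variables do not carry over. Pictures are saved under pics/ and viewed, at most 10 in all, crops included, and the job is handed in when it is done.

Besides the shell and the picture viewer there is one more tool, called after "Call:" by a JSON object that holds its "name" and its "arguments", one argument or row to a line. servo_tool: Moves the arm, as the interface text tells. Its arguments: {"type":"object","properties":{"motion":{"type":"array"},"grip_force":{"type":"number"}},"required":["motion"]}

```bash
mkdir -p pics
python3 - <<'E'
from rig import telemetry,cams,ctrl
import cv2
s=telemetry.sense();print(s)
for n in("top","side"):
    cv2.imwrite(f"pics/{n}0.png",cams.capture(n)[:,:,::-1]);print(n,cams.get_calibration(n))
E
```

```text
{'t': 0.0, 'q': array([-76.57605032,  23.94623844,  -0.59225894,  92.48490904,
         0.26986648,  63.63800333,  -3.03523545]), 'qd': array([ 0.02880834,  0.02589573, -0.0141214 , -0.00597179, -0.00293347,
       -0.09747583,  0.04508177]), 'joint_efforts': array([-4.06429181e-04, -8.51250243e+01,  6.38773050e-01, -4.26001418e+01,
       -4.88095719e-02,  1.85938796e-02,  1.23483455e-04]), 'eef_pos': array([0.17008756, 0.60102526, 0.20484926]), 'tcp_rot': array([[-9.62228538e-01,  2.72242875e-01, -2.39521033e-04],
       [ 2.72242967e-01,  9.62227845e-01, -1.15842397e-03],
       [-8.48988648e-05, -1.17987652e-03, -9.99999300e-01]]), 'ft_force': array([-0.15825553, -0.32035808, -0.89831226]), 'torque': array([ 0.01642939,  0.01185042, -0.01820104]), 'gripper_force': 0.0, 'grip_width': 0.09382719578413898}
top {'fx': 419.14479190256907, 'fy': 419.14479190256907, 'cx': 255.5430348685662, 'cy': 185.5895123390566, 'D': array([0.02708793, 0.        , 0.        , 0.        , 0.        ]), 'R': array([[-2.18728859e-02, -9.99760675e-01,  4.11642370e-04],
       [-9.88512182e-01,  2.15651957e-02, -1.49594812e-01],
       [ 1.49550133e-01, -3.67898375e-03, -9.88747300e-01]]), 't': array([0.04727635, 0.54732671, 1.54736991])}
side {'fx': 372.92321038717705, 'fy': 372.92321038717705, 'cx': 254.85245024232307, 'cy': 191.82701060773846, 'D': array([0.02985763, 0.        , 0.        , 0.        , 0.        ]), 'R': array([[ 0.9405745 , -0.33874437,  0.02391371],
       [-0.15925437, -0.50219685, -0.84996257],
       [ 0.29992943,  0.79564475, -0.52630007]]), 't': array([-0.47322651,  0.19442132,  0.99048027])}
```

View pics/top0.png

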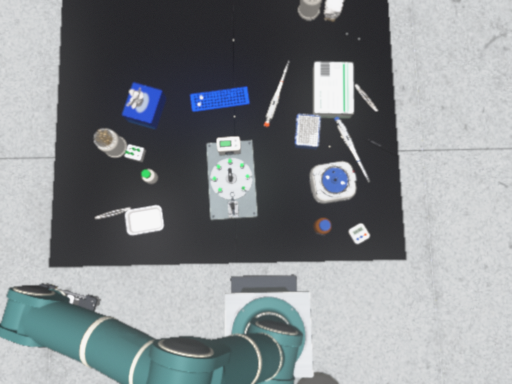

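View pics/side0.png

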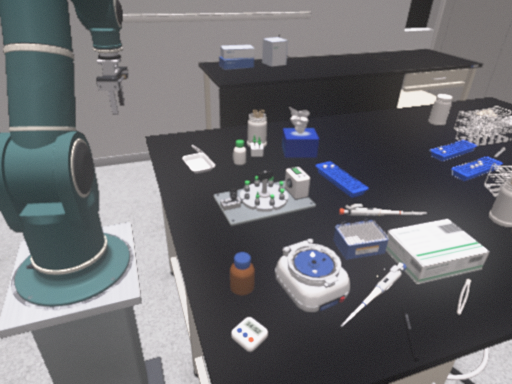

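The top view shows the reader's plate around (231,180), with the sensor head at (228,144), the handle at (231,176) and the bolt at (234,203). The side view shows the turntable at (265,192). I'll zoom both.

```bash
cat > h.py <<'E'
import numpy as np,cv2
from rig import telemetry,cams,ctrl
def ray(c,uv):
    K=np.array([[c['fx'],0,c['cx']],[0,c['fy'],c['cy']],[0,0,1]])
    p=cv2.undistortPoints(np.array([[uv]],float),K,c['D'])[0,0]
    R=np.array(c['R']);return -R.T@c['t'],R.T@np.array([p[0],p[1],1])
def at(c,uv,z):
    o,d=ray(c,uv);return o+d*(z-o[2])/d[2]
def proj(c,X):
    K=np.array([[c['fx'],0,c['cx']],[0,c['fy'],c['cy']],[0,0,1]])
    return cv2.projectPoints(np.array(X,float).reshape(-1,3),cv2.Rodrigues(np.array(c['R']))[0],np.array(c['t']),K,c['D'])[0][:,0]
E
python3 - <<'E'
from h import *
a=cv2.imread("pics/top0.png")[130:225,195:270]
b=cv2.imread("pics/side0.png")[155:225,205:320]
a=cv2.resize(a,None,fx=6,fy=6,interpolation=2)[:,:]
b=cv2.resize(b,None,fx=3,fy=3,interpolation=2)
o=np.zeros((570,800,3),np.uint8);o[:,:450]=a;o[:210,455:800]=b;cv2.imwrite("pics/z0.png",o)
E
```

```text
(no output)
```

View pics/z0.png

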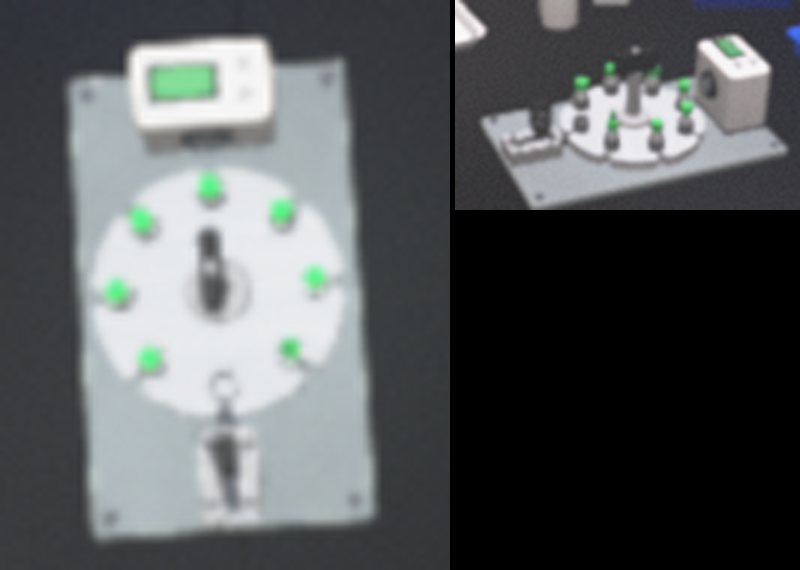

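Run:
```python
from h import *
c=cams.get_calibration("top");f=lambda u,v:(u/6+195-.4,v/6+130-.4)
P=[at(c,f(*p),.016)[:2] for p in[(68,78),(343,60),(375,518),(95,540)]]
print(np.round(P,4),[np.round(np.linalg.norm(P[i]-P[i-1]),4) for i in range(4)])
A=at(c,f(220,292),.034)[:2];print("axis",A)
d=P[0]+P[1]-P[2]-P[3];l=P[0]+P[3]-P[1]-P[2];print("yaw",np.degrees(np.arctan2(d[1],d[0])),np.degrees(np.arctan2(-l[0],l[1])))
for p in [(209,186),(142,220),(117,290),(150,358),(290,348),(315,277),(282,211)]:
    X=at(c,f(*p),.070)[:2]-A;print(p,np.linalg.norm(X),np.degrees(np.arctan2(X[1],X[0])))
print("bolt",at(c,f(220,445),.08)[:2])
print("handle",at(c,f(208,238),.122)[:2],at(c,f(213,308),.094)[:2])
```

```text
[[0.7262 0.2254]
 [0.7344 0.046 ]
 [0.4351 0.0318]
 [0.425  0.2095]] [np.float64(0.3015), np.float64(0.1795), np.float64(0.2997), np.float64(0.178)]
axis [0.5795941  0.12730217]
yaw 2.858441621427606 2.9257158239244534
(209, 186) 0.061380609572493396 3.7515288779362645
(142, 220) 0.06135395906532811 48.69991272183587
(117, 290) 0.062105787485848454 93.21654470170492
(150, 358) 0.06268519622683782 138.05781729553837
(290, 348) 0.06162746653879056 -133.2961578793239
(315, 277) 0.061215607125831996 -88.08864642437919
(282, 211) 0.06062920463479272 -43.01871845741233
bolt [0.47681712 0.12604113]
handle [0.59774701 0.12928645] [0.55954189 0.12843526]
```

The plate sides come out at 300 x 179 mm and the cups sit 61–62 mm from the axis, so the pose looks sound: axis (0.580, 0.128), yaw about 2.9°. The odd cap is at about -135°. I'll move above and look with the wrist camera.

Call:
{"name": "servo_tool", "arguments": {
  "motion": [
    [[1.4,-2.4,0.4],[0,0,-0.1408],6],
    [[1.4,-2.4,0.4],[0,0,-0.1408],6],
    [[1.4,-2.4,0.4],[0,0,-0.1408],6],
    [[1.4,-2.4,0.4],[0,0,-0.1408],6],
    [[1.4,-2.4,0.4],[0,0,-0.1408],6],
    [[1.4,-2.4,0.4],[0,0,-0.1408],6],
    [[1.4,-2.4,0.4],[0,0,-0.1408],6],
    [[1.4,-2.4,0.4],[0,0,-0.1408],6],
    [[1.4,-2.4,0.4],[0,0,-0.1408],6],
    [[1.4,-2.4,0.4],[0,0,-0.1408],6]
  ]
}}

```text
t: 1.35
eef_pos: [0.3105, 0.3604, 0.2454]
tcp_rot: [[0.117, 0.993, -0.0], [0.993, -0.117, -0.0], [-0.0, -0.0, -1.0]]
ft_force: [0.7, 0.5, 0.6]
grip_width: 0.06
gripper_force: 0.0
```

Call:
{"name": "servo_tool", "arguments": {
  "motion": [
    [[1.4,-2.4,0.4],[0,0,-0.1408],6],
    [[1.4,-2.4,0.4],[0,0,-0.1408],6],
    [[1.4,-2.4,0.4],[0,0,-0.1408],6],
    [[1.4,-2.4,0.4],[0,0,-0.1408],6],
    [[1.4,-2.4,0.4],[0,0,-0.1408],6],
    [[1.4,-2.4,0.4],[0,0,-0.1408],6],
    [[1.4,-2.4,0.4],[0,0,-0.1408],6],
    [[1.4,-2.4,0.4],[0,0,-0.1408],6],
    [[1.4,-2.4,0.4],[0,0,-0.1408],6],
    [[1.4,-2.4,0.4],[0,0,-0.1408],6]
  ]
}}

```text
t: 2.6
eef_pos: [0.4504, 0.1205, 0.2855]
tcp_rot: [[0.999, 0.045, -0.0], [0.045, -0.999, 0.0], [-0.0, -0.0, -1.0]]
ft_force: [-0.7, 0.0, -0.3]
grip_width: 0.0604
gripper_force: 0.0
```

Run:
```python
from h import *
s=telemetry.sense();c=cams.get_calibration("wrist");print(s['q'],s['eef_pos'],s['tcp_rot'],s['ft_force'])
im=cams.capture("wrist")[:,:,::-1];cv2.imwrite("pics/w1.png",im)
import pickle;pickle.dump(c,open("w1.pkl","wb"));R=np.array(c['R']);print("cam",-R.T@c['t'],R)
```

```text
[ -53.71055843    2.85563016   36.54700544  109.1401314    -1.83471926
   68.58791706 -103.93696839] [0.45043693 0.12049965 0.28545479] [[ 9.98978244e-01  4.51929577e-02 -2.55692683e-04]
 [ 4.51929763e-02 -9.98978273e-01  6.74589886e-05]
 [-2.52382764e-04 -7.89455753e-05 -9.99999965e-01]] [-0.69251641  0.0091505  -0.27988894]
cam [0.5324289  0.12506029 0.46439053] [[ 0.04588242 -0.99894542 -0.00169141]
 [-0.95810646 -0.04448572  0.28293645]
 [-0.28271331 -0.01136126 -0.95913717]]
```

View pics/w1.png

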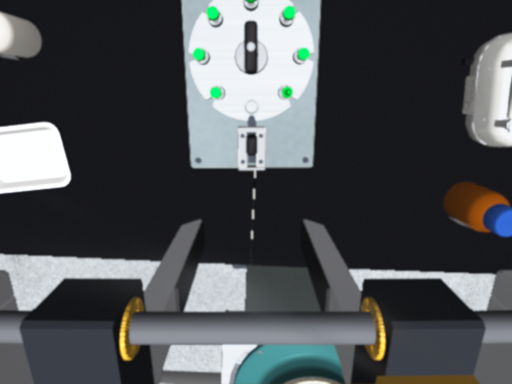

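The wrist view shows the turntable at (251,57), the bolt block at (252,145) and a different-looking cap at (287,92). I'll crop it to confirm and measure.

Run:
```python
from h import *
im=cv2.imread("pics/w1.png");cv2.imwrite("pics/w1z.png",cv2.resize(im[0:150*1+25,180:330],None,fx=3.4,fy=3.4,interpolation=2))
```

```text
(no output)
```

View pics/w1z.png

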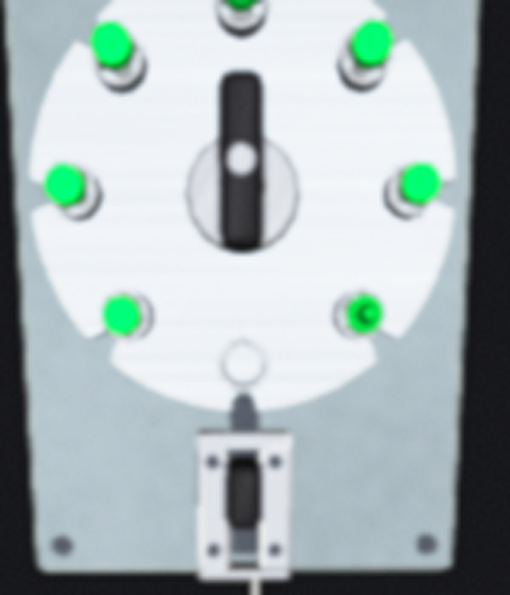

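The crop shows the pointed nozzle at zoom (364,313). That is on the world -y, bolt side, at reader angle -135°, so the turn is +135°.

Run:
```python
from h import *
import pickle;c=pickle.load(open("w1.pkl","rb"))
f=lambda u,v:(u/3.4+180-.35,v/3.4-.35)
print("axis",at(c,f(241,158),.122))
print("disk",at(c,f(243,192),.034), "emptycup",at(c,f(243,362),.050))
print("block x/y",at(c,f(243,526),.08),at(c,f(243,460),.08))
print("plate",at(c,f(40,572),.016),at(c,f(452,568),.016))
y=np.radians(2.9);R=np.array([[np.cos(y),-np.sin(y)],[np.sin(y),np.cos(y)]])
for A in([.5796,.1273],[.580,.128]):
  A=np.array(A);b=A-R[:,0]*.108
  print(b,[ (proj(c,[[*(b+R[:,0]*dx),z]])[0]-[180,0]+.35)*3.4 for dx in(-.012,.012) for z in (.08,.05)])
```

```text
axis [0.57996638 0.12936882 0.122     ]
disk [0.58038388 0.12919639 0.034     ] emptycup [0.51884418 0.12634673 0.05      ]
block x/y [0.46178258 0.12363592 0.08      ] [0.48572789 0.12471567 0.08      ]
plate [0.42593404 0.21005539 0.016     ] [0.43592122 0.03258718 0.016     ]
[0.47173831 0.12183596] [array([249.32330058, 531.77762574]), array([249.23724577, 517.50778736]), array([249.06308639, 465.89452932]), array([248.99378321, 456.00852944])]
[0.47213831 0.12253596] [array([247.46239302, 530.61181423]), array([247.50452135, 516.41826935]), array([247.16957948, 464.68816656]), array([247.23287019, 454.88386545])]
```

Call:
{"name": "servo_tool", "arguments": {
  "motion": [
    [[0.6,0.1,-4],[0,0,0.005],4],
    [[0.6,0.1,-4],[0,0,0],4],
    [[0.6,0.1,-4],[0,0,0],4],
    [[0.5,0.1,-4],[0,0,0],4],
    [[0,0,-3],[0,0,0],4],
    [[0,0,-2.5],[0,0,0],4],
    [[0,0,-2],[0,0,0],4],
    [[0,0,0],[0,0,0],4]
  ],
  "grip_force": 15
}}

```text
t: 3.65
eef_pos: [0.4723, 0.125, 0.0494]
tcp_rot: [[0.998, 0.055, -0.002], [0.055, -0.998, -0.001], [-0.002, 0.001, -1.0]]
ft_force: [0.5, 0.8, 1.1]
grip_width: 0.0403
gripper_force: 0.0
```

Call:
{"name": "servo_tool", "arguments": {
  "motion": [
    [[0,0,0],[0,0,0],2],
    [[0,0,0],[0,0,0],1],
    [[0,0,0],[0,0,0],1],
    [[0,0,0],[0,0,0],1],
    [[0,0,0],[0,0,0],1]
  ]
}}

```text
t: 4.28
eef_pos: [0.4737, 0.123, 0.051]
tcp_rot: [[0.999, 0.053, 0.001], [0.053, -0.999, -0.002], [0.001, 0.002, -1.0]]
ft_force: [-0.1, -16.5, 7.7]
grip_width: 0.014
gripper_force: 15.0
```

Call:
{"name": "servo_tool", "arguments": {
  "motion": [
    [[0,-0.1,0],[0,0,0],1],
    [[0,0,0],[0,0,0],1],
    [[0,0,0],[0,0,0],1]
  ],
  "grip_force": 20
}}

```text
t: 4.65
eef_pos: [0.4737, 0.1228, 0.0511]
tcp_rot: [[0.999, 0.053, 0.001], [0.053, -0.999, -0.001], [0.001, 0.001, -1.0]]
ft_force: [-0.3, -10.4, 5.9]
grip_width: 0.0139
gripper_force: 20.0
```

Call:
{"name": "servo_tool", "arguments": {
  "motion": [
    [[0,-0.17,0.1],[0,0,0],1],
    [[-0.3,-0.015,0],[0,0,0],1],
    [[-0.3,-0.015,0],[0,0,0],1],
    [[-0.3,-0.015,0],[0,0,0],1],
    [[-0.3,-0.015,0],[0,0,0],1],
    [[-0.2,-0.01,0],[0,0,0],1],
    [[0,0,0],[0,0,0],1]
  ]
}}

```text
t: 5.52
eef_pos: [0.4587, 0.1219, 0.0514]
tcp_rot: [[0.998, 0.055, -0.001], [0.055, -0.998, 0.0], [-0.001, -0.0, -1.0]]
ft_force: [-1.9, -1.8, -12.3]
grip_width: 0.0135
gripper_force: 20.0
```

Call:
{"name": "servo_tool", "arguments": {
  "motion": [
    [[0,0,0],[0,0,0],4],
    [[0,0,0],[0,0,0],4],
    [[0,0,2],[0,0,0],4],
    [[0,0,4],[0,0,0],4],
    [[2.1,0.1,4],[0,0,0],4],
    [[5,0.3,1],[0,0,0],4],
    [[5,0.2,0],[0,0,0],4],
    [[0,0,0],[0,0,0],4]
  ]
}}

```text
t: 6.52
eef_pos: [0.5825, 0.1276, 0.1611]
tcp_rot: [[0.999, 0.054, 0.001], [0.054, -0.999, -0.001], [0.001, 0.001, -1.0]]
ft_force: [-0.7, -0.3, -0.2]
grip_width: 0.0399
gripper_force: 0.0
```

Run:
```python
from h import *
s=telemetry.sense();c=cams.get_calibration("wrist");print(s['t'],s['q'],s['eef_pos'],s['ft_force'])
im=cams.capture("wrist")[:,:,::-1];cv2.imwrite("pics/w2.png",im)
import pickle;pickle.dump(c,open("w2.pkl","wb"))
```

```text
6.525 [-42.04022941  27.02359036  35.28113055 100.1781059  -17.85036758
  58.44661656 -87.15139333] [0.5825363  0.12764429 0.16114057] [-0.65709869 -0.25022437 -0.18811483]
```

View pics/w2.png

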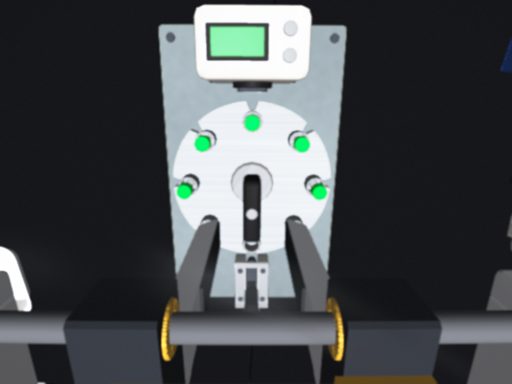

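The wrist view shows the handle's centre dot at (252,214) and the disk's left and right edges at 174 and 330. All tubes in view are standing.

Run:
```python
from h import *
import pickle;c=pickle.load(open("w2.pkl","rb"))
print(at(c,(252,214),.122),at(c,(252,176),.034),at(c,(252,181),.034))
for u in (174,330):print(at(c,(u,178),.034))
```

```text
[0.57965422 0.12864209 0.122     ] [0.58643542 0.12906954 0.034     ] [0.58121769 0.12878248 0.034     ]
[0.58001612 0.20775719 0.034     ]
[0.58871217 0.05017185 0.034     ]
```

Call:
{"name": "servo_tool", "arguments": {
  "motion": [
    [[-0.2,0.05,-2],[0,0,0],4],
    [[0,0,-2],[0,0,0],4],
    [[0,0,-1.4],[0,0,0],4],
    [[0,0,-1.2],[0,0,0],4],
    [[0,0,0],[0,0,0],2.5],
    [[0,0,0],[0,0,0],1],
    [[0,0,0],[0,0,0],1],
    [[0,0,0],[0,0,0],1],
    [[0,0,0],[0,0,0],1]
  ],
  "grip_force": 15
}}

```text
t: 7.7
eef_pos: [0.5786, 0.1279, 0.096]
tcp_rot: [[0.999, 0.054, 0.001], [0.054, -0.999, -0.0], [0.001, 0.0, -1.0]]
ft_force: [-0.6, -5.6, 6.3]
grip_width: 0.0138
gripper_force: 21.2
```

Call:
{"name": "servo_tool", "arguments": {
  "motion": [
    [[0.1,-0.08,0],[0,0,0],1],
    [[0,0,0],[0,0,0.03],1],
    [[0,0,0],[0,0,0.06],1],
    [[0,0,0],[0,0,0.08],1],
    [[0,0,0],[0,0,0.08],1],
    [[0,0,0],[0,0,0.08],1],
    [[0,0,0],[0,0,0.06],1],
    [[0,0,0],[0,0,0.03],1],
    [[0,0,0],[0,0,0],1]
  ],
  "grip_force": 40
}}

```text
t: 8.82
eef_pos: [0.5789, 0.1271, 0.0959]
tcp_rot: [[0.889, 0.457, -0.001], [0.457, -0.889, -0.0], [-0.001, -0.0, -1.0]]
ft_force: [-7.2, -5.4, 10.9]
grip_width: 0.0134
gripper_force: 46.2
```

Run:
```python
from h import *
s=telemetry.sense();r=s['tcp_rot'];print(s['t'],s['q'],s['eef_pos'],s['ft_force'],s['torque'],s['grip_width'],np.degrees(np.arctan2(r[1,0],r[0,0])))
```

```text
8.825 [-35.97067094  30.0927122   27.10216482 103.25018481 -17.15377783
  50.78960257 -63.82896926] [0.57885192 0.12711029 0.09593874] [-7.16988424 -5.38215417 10.94060584] [-1.19883893  1.65893728  0.0091374 ] 0.013404383052254469 27.206410527055898
```

Call:
{"name": "servo_tool", "arguments": {
  "motion": [
    [[-0.08,-0.06,0.1],[0,0,0.04],1],
    [[0,0,0],[0,0,0.08],1],
    [[0,0,0],[0,0,0.1],1],
    [[0,0,0],[0,0,0.1],1],
    [[0,0,0],[0,0,0.1],1],
    [[0,0,0],[0,0,0.1],1],
    [[0,0,0],[0,0,0.1],1],
    [[0,0,0],[0,0,0.1],1],
    [[0,0,0],[0,0,0.1],1],
    [[0,0,0],[0,0,0.1],1]
  ]
}}

```text
t: 10.07
eef_pos: [0.5801, 0.1261, 0.0961]
tcp_rot: [[0.172, 0.985, 0.003], [0.985, -0.172, -0.001], [-0.0, 0.003, -1.0]]
ft_force: [18.1, -4.1, -20.1]
grip_width: 0.0137
gripper_force: 45.9
```

Call:
{"name": "servo_tool", "arguments": {
  "motion": [
    [[0,0,0],[0,0,0.1],1],
    [[0,0,0],[0,0,0.1],1],
    [[0,0,0],[0,0,0.1],1],
    [[0,0,0],[0,0,0.1],1],
    [[0,0,0],[0,0,0.1],1],
    [[0,0,0],[0,0,0.1],1],
    [[0,0,0],[0,0,0.1],1],
    [[0,0,0],[0,0,0.1],1],
    [[0,0,0],[0,0,0.04],1],
    [[0,0,0],[0,0,0],1]
  ]
}}

```text
t: 11.32
eef_pos: [0.5815, 0.1265, 0.0961]
tcp_rot: [[-0.617, 0.787, 0.006], [0.787, 0.617, 0.0], [-0.004, 0.005, -1.0]]
ft_force: [30.6, 0.0, -29.2]
grip_width: 0.014
gripper_force: 45.8
```

Run:
```python
from h import *
s=telemetry.sense();r=s['tcp_rot'];print(s['t'],s['q'],s['eef_pos'],s['ft_force'],s['torque'],s['grip_width'],np.degrees(np.arctan2(r[1,0],r[0,0])))
```

```text
11.325 [-18.09863051  27.77276402   3.63729486 102.57935947  -2.12298208
  49.38185635  24.5577443 ] [0.58148621 0.12650644 0.09613233] [ 3.05612849e+01  2.08559751e-02 -2.91553606e+01] [-0.23159508 -6.32427893  0.05559603] 0.013997456765240017 128.0638031929743
```

Call:
{"name": "servo_tool", "arguments": {
  "motion": [
    [[0.15,0,-0.1],[0,0,0],1],
    [[0.15,0,-0.1],[0,0,0],1],
    [[0,0,0],[0,0,0.05],1],
    [[0,0,0],[0,0,0.07],1],
    [[0,0,0],[0,0,0.055],1],
    [[0,0,0],[0,0,0],1],
    [[0,0,0],[0,0,0],1]
  ]
}}

```text
t: 12.2
eef_pos: [0.582, 0.1267, 0.0959]
tcp_rot: [[-0.744, 0.668, 0.001], [0.668, 0.744, -0.0], [-0.001, 0.001, -1.0]]
ft_force: [-4.8, -4.9, 19.0]
grip_width: 0.0136
gripper_force: 46.3
```

Run:
```python
from h import *
s=telemetry.sense();r=s['tcp_rot'];print(s['t'],s['eef_pos'],s['ft_force'],s['torque'],s['grip_width'],np.degrees(np.arctan2(r[1,0],r[0,0])))
```

```text
12.2 [0.58203803 0.1267387  0.09591657] [-4.78101052 -4.94059097 19.02345629] [-1.25384296  1.46664361  0.11562214] 0.013580279378598431 138.09625327464752
```

Call:
{"name": "servo_tool", "arguments": {
  "motion": [
    [[0,0,0.1],[0,0,0],1],
    [[0,0,0],[0,0,0],3],
    [[0,0,0],[0,0,0],4],
    [[0,0,2],[0,0,0],4],
    [[0,0,3],[0,0,0.08],4],
    [[-1.5,0,2],[0,0,0.14],4],
    [[-3,-0.1,0],[0,0,0.14],4],
    [[-3,-0.1,0],[0,0,0.14],4],
    [[-3,-0.1,0],[0,0,0.14],4],
    [[-1.8,-0.2,0],[0,0,0.14],4]
  ]
}}

```text
t: 13.45
eef_pos: [0.4569, 0.1223, 0.1654]
tcp_rot: [[-0.999, -0.054, -0.0], [-0.054, 0.999, -0.0], [0.0, -0.0, -1.0]]
ft_force: [-0.0, -0.2, 0.1]
grip_width: 0.0399
gripper_force: 0.0
```

Run:
```python
from h import *
s=telemetry.sense();c=cams.get_calibration("wrist");r=s['tcp_rot'];print(s['t'],s['q'],s['eef_pos'],s['ft_force'],np.degrees(np.arctan2(r[1,0],r[0,0])))
im=cams.capture("wrist")[:,:,::-1];cv2.imwrite("pics/w3.png",im)
cv2.imwrite("pics/t3.png",cams.capture("top")[:,:,::-1])
import pickle;pickle.dump(c,open("w3.pkl","wb"))
a=cv2.resize(cv2.imread("pics/t3.png")[130:225,195:270],None,fx=4,fy=4,interpolation=2)
o=np.zeros((384,812,3),np.uint8);o[:,:512]=im;o[:380,512:812]=a;cv2.imwrite("pics/c3.png",o[:,:800])
```

```text
13.45 [-11.57657956  11.34378693  -7.96368639 115.61099491   1.94877535
  53.19041627  72.5248436 ] [0.45694613 0.12227477 0.16535229] [-0.04226773 -0.22885755  0.05583407] -176.9199960679219
```

View pics/c3.png

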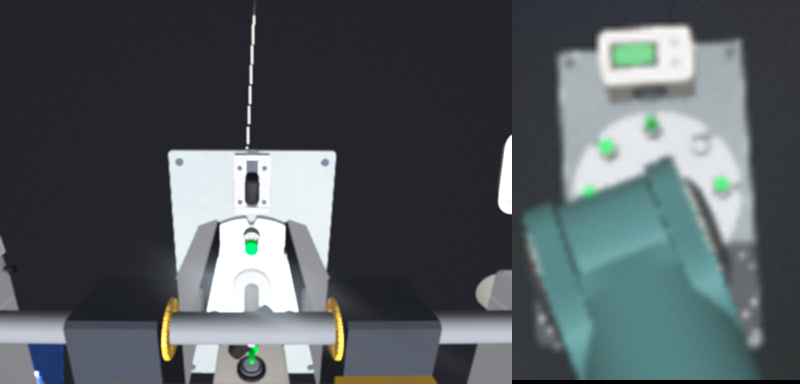

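The nozzle tube now stands at the lens (top crop (651,122)), the empty cup has moved to the right of it, and a notch at (252,218) faces the drawn-back bolt. I'll grip the bolt next.

Call:
{"name": "servo_tool", "arguments": {
  "motion": [
    [[0.2,-0.05,-4],[0,0,0],4],
    [[0,0,-3.5],[0,0,0],4],
    [[0,0,-2.5],[0,0,0],4],
    [[0,0,-1.4],[0,0,0],4],
    [[0,0,0],[0,0,0],2.5],
    [[0,0,0],[0,0,0],1],
    [[0,0,0],[0,0,0],1],
    [[0,0,0],[0,0,0],1],
    [[0,0,0],[0,0,0],1]
  ],
  "grip_force": 20
}}

```text
t: 14.68
eef_pos: [0.4609, 0.122, 0.0522]
tcp_rot: [[-0.999, -0.048, 0.001], [-0.048, 0.999, 0.001], [-0.002, 0.0, -1.0]]
ft_force: [-1.8, 2.7, 7.2]
grip_width: 0.014
gripper_force: 20.0
```

Call:
{"name": "servo_tool", "arguments": {
  "motion": [
    [[0.2,0.01,0],[0,0,0],1],
    [[0.2,0.01,0],[0,0,0],1],
    [[0.2,0.01,0],[0,0,0],1],
    [[0.2,0.01,0],[0,0,0],1],
    [[0.2,0.01,0],[0,0,0],1],
    [[0.1,0,0],[0,0,0],1],
    [[0,0,0],[0,0,0],1],
    [[0,0,0],[0,0,0],1]
  ]
}}

```text
t: 15.68
eef_pos: [0.4719, 0.1225, 0.0522]
tcp_rot: [[-0.999, -0.048, 0.001], [-0.048, 0.999, 0.001], [-0.001, 0.0, -1.0]]
ft_force: [-1.6, 3.2, 8.2]
grip_width: 0.0141
gripper_force: 20.0
```

Call:
{"name": "servo_tool", "arguments": {
  "motion": [
    [[0.1,0,0],[0,0,0],1],
    [[0.1,0,0],[0,0,0],1],
    [[0,0,0],[0,0,0],1]
  ]
}}

```text
t: 16.05
eef_pos: [0.4738, 0.1226, 0.0522]
tcp_rot: [[-0.999, -0.048, 0.001], [-0.048, 0.999, 0.001], [-0.001, 0.001, -1.0]]
ft_force: [-1.9, 3.5, 8.9]
grip_width: 0.0136
gripper_force: 20.0
```

Call:
{"name": "servo_tool", "arguments": {
  "motion": [
    [[0.1,0.01,0],[0,0,0],1],
    [[0,0,0],[0,0,0],1],
    [[0,0,0],[0,0,0],1]
  ]
}}

```text
t: 16.42
eef_pos: [0.4748, 0.1227, 0.0522]
tcp_rot: [[-0.999, -0.048, 0.001], [-0.048, 0.999, 0.001], [-0.001, 0.0, -1.0]]
ft_force: [-1.9, 2.7, 8.9]
grip_width: 0.0137
gripper_force: 20.0
```

Call:
{"name": "servo_tool", "arguments": {
  "motion": [
    [[0.05,0,0],[0,0,0],1],
    [[0,0,0],[0,0,0],1],
    [[0,0,0],[0,0,0],1]
  ]
}}

```text
t: 16.8
eef_pos: [0.4752, 0.1227, 0.0522]
tcp_rot: [[-0.999, -0.049, 0.001], [-0.049, 0.999, 0.001], [-0.001, 0.001, -1.0]]
ft_force: [-2.4, 2.8, 9.9]
grip_width: 0.0141
gripper_force: 20.0
```

Call:
{"name": "servo_tool", "arguments": {
  "motion": [
    [[0,0,-0.1],[0,0,0],1],
    [[0.05,0,0],[0,0,0],1],
    [[0,0,0],[0,0,0],1]
  ],
  "grip_force": 40
}}

```text
t: 17.18
eef_pos: [0.4765, 0.1228, 0.0519]
tcp_rot: [[-0.999, -0.048, 0.003], [-0.048, 0.999, 0.001], [-0.003, 0.001, -1.0]]
ft_force: [-4.4, 0.6, 22.7]
grip_width: 0.0137
gripper_force: 40.0
```

Call:
{"name": "servo_tool", "arguments": {
  "motion": [
    [[0.05,0,0],[0,0,0],1],
    [[0,0,0],[0,0,0],1]
  ]
}}

```text
t: 17.42
eef_pos: [0.4767, 0.1228, 0.0519]
tcp_rot: [[-0.999, -0.048, 0.002], [-0.048, 0.999, 0.001], [-0.002, 0.001, -1.0]]
ft_force: [-6.7, 1.4, 25.4]
grip_width: 0.014
gripper_force: 40.0
```

Call:
{"name": "servo_tool", "arguments": {
  "motion": [
    [[0.05,0,0],[0,0,0],1],
    [[0,0,0],[0,0,0],1]
  ]
}}

```text
t: 17.68
eef_pos: [0.4768, 0.1228, 0.0519]
tcp_rot: [[-0.999, -0.049, 0.001], [-0.049, 0.999, 0.001], [-0.001, 0.001, -1.0]]
ft_force: [-9.3, 1.1, 28.7]
grip_width: 0.014
gripper_force: 40.0
```

The bolt is stopping at 0.4768, so it has reached contact. I'll take off the downward load and then press on.

Call:
{"name": "servo_tool", "arguments": {
  "motion": [
    [[0,0,0.1],[0,0,0],1],
    [[0,0,0.1],[0,0,0],1],
    [[0,0,0],[0,0,0],1]
  ]
}}

```text
t: 18.05
eef_pos: [0.4763, 0.1227, 0.0523]
tcp_rot: [[-0.999, -0.049, 0.0], [-0.049, 0.999, 0.001], [-0.0, 0.001, -1.0]]
ft_force: [1.4, 6.4, -5.3]
grip_width: 0.0135
gripper_force: 40.0
```

Call:
{"name": "servo_tool", "arguments": {
  "motion": [
    [[0.03,0,0],[0,0,0],1],
    [[0,0,0],[0,0,0],1]
  ]
}}

```text
t: 18.3
eef_pos: [0.4763, 0.1227, 0.0523]
tcp_rot: [[-0.999, -0.049, -0.0], [-0.049, 0.999, 0.0], [0.0, 0.0, -1.0]]
ft_force: [-1.0, 5.3, -3.9]
grip_width: 0.0133
gripper_force: 40.0
```

Call:
{"name": "servo_tool", "arguments": {
  "motion": [
    [[0.05,0,0],[0,0,0],1],
    [[0.05,0,0],[0,0,0],1],
    [[0,0,0],[0,0,0],1]
  ]
}}

```text
t: 18.68
eef_pos: [0.4767, 0.1227, 0.0523]
tcp_rot: [[-0.999, -0.049, -0.002], [-0.049, 0.999, 0.0], [0.002, 0.0, -1.0]]
ft_force: [-6.3, 5.1, 2.5]
grip_width: 0.0138
gripper_force: 40.0
```

Call:
{"name": "servo_tool", "arguments": {
  "motion": [
    [[0.03,0,0],[0,0,0],1],
    [[0,0,0],[0,0,0],1]
  ]
}}

```text
t: 18.92
eef_pos: [0.4768, 0.1227, 0.0523]
tcp_rot: [[-0.999, -0.049, -0.002], [-0.049, 0.999, 0.0], [0.002, 0.0, -1.0]]
ft_force: [-8.4, 5.1, 3.4]
grip_width: 0.0138
gripper_force: 40.0
```

Call:
{"name": "servo_tool", "arguments": {
  "motion": [
    [[0.04,0,0],[0,0,0],1],
    [[0.03,0,0],[0,0,0],1],
    [[0,0,0],[0,0,0],1]
  ]
}}

```text
t: 19.3
eef_pos: [0.4769, 0.1227, 0.0523]
tcp_rot: [[-0.999, -0.049, -0.003], [-0.049, 0.999, -0.0], [0.003, 0.0, -1.0]]
ft_force: [-12.4, 4.3, 7.6]
grip_width: 0.0137
gripper_force: 40.0
```

Call:
{"name": "servo_tool", "arguments": {
  "motion": [
    [[0.02,0,0],[0,0,0],1],
    [[0,0,0],[0,0,0],1]
  ]
}}

```text
t: 19.55
eef_pos: [0.477, 0.1227, 0.0523]
tcp_rot: [[-0.999, -0.049, -0.003], [-0.049, 0.999, -0.0], [0.003, 0.0, -1.0]]
ft_force: [-13.4, 5.9, 9.1]
grip_width: 0.0137
gripper_force: 40.0
```

Call:
{"name": "servo_tool", "arguments": {
  "motion": [
    [[0.03,0,0],[0,0,0],1],
    [[0,0,0],[0,0,0],1],
    [[0,0,0],[0,0,0],1]
  ]
}}

```text
t: 19.92
eef_pos: [0.477, 0.1227, 0.0522]
tcp_rot: [[-0.999, -0.049, -0.004], [-0.049, 0.999, -0.0], [0.004, -0.0, -1.0]]
ft_force: [-14.4, 4.1, 10.8]
grip_width: 0.0138
gripper_force: 40.0
```

Call:
{"name": "servo_tool", "arguments": {
  "motion": [
    [[0.02,0,0],[0,0,0],1],
    [[0,0,0],[0,0,0],1],
    [[0,0,0],[0,0,0],1]
  ]
}}

```text
t: 20.3
eef_pos: [0.4771, 0.1228, 0.0522]
tcp_rot: [[-0.999, -0.049, -0.004], [-0.049, 0.999, -0.0], [0.004, -0.0, -1.0]]
ft_force: [-16.3, 4.5, 11.9]
grip_width: 0.014
gripper_force: 40.0
```

Call:
{"name": "servo_tool", "arguments": {
  "motion": [
    [[-0.06,0,0],[0,0,0],1],
    [[-0.06,0,0],[0,0,0],1],
    [[0,0,0],[0,0,0],1]
  ]
}}

```text
t: 20.68
eef_pos: [0.477, 0.1227, 0.0523]
tcp_rot: [[-0.999, -0.049, -0.002], [-0.049, 0.999, 0.0], [0.002, 0.0, -1.0]]
ft_force: [-7.5, 5.5, 2.6]
grip_width: 0.0141
gripper_force: 40.0
```

Call:
{"name": "servo_tool", "arguments": {
  "motion": [
    [[-0.05,0,0],[0,0,0],1],
    [[0,0,0],[0,0,0],2.5],
    [[0,0,0],[0,0,0],4],
    [[0,0,2],[0,0,0],4],
    [[0,0,4],[0,0,0],4],
    [[0,0,5],[0,0,0],4],
    [[-4,0,5],[0,0,0],4],
    [[-4,3,3],[0,0,0],4],
    [[0,5,2],[0,0,0],4],
    [[0,5,0],[0,0,0],4]
  ]
}}

```text
t: 21.92
eef_pos: [0.3991, 0.2536, 0.2634]
tcp_rot: [[-0.999, -0.047, 0.004], [-0.047, 0.999, 0.001], [-0.004, 0.001, -1.0]]
ft_force: [0.6, -0.4, -0.5]
grip_width: 0.0402
gripper_force: 0.0
```

Call:
{"name": "servo_tool", "arguments": {
  "motion": [
    [[0,5,0],[0,0,0],4],
    [[0,5,0],[0,0,0],4],
    [[0,5,0],[0,0,0],4],
    [[0,5,0],[0,0,0],4],
    [[0,0,0],[0,0,0],4]
  ]
}}

```text
t: 22.55
eef_pos: [0.3974, 0.4549, 0.2604]
tcp_rot: [[-0.999, -0.052, -0.002], [-0.052, 0.999, 0.0], [0.002, 0.0, -1.0]]
ft_force: [0.0, -0.4, 0.2]
grip_width: 0.0399
gripper_force: 0.0
```

Run:
```python
from h import *
s=telemetry.sense();print(s['t'],s['eef_pos'],s['ft_force'])
t=cams.capture("top")[130:225,195:270,::-1];b=cams.capture("side")[155:225,205:320,::-1]
o=np.zeros((570,800,3),np.uint8);o[:,:450]=cv2.resize(t,None,fx=6,fy=6,interpolation=2);o[:210,455:800]=cv2.resize(b,None,fx=3,fy=3,interpolation=2);cv2.imwrite("pics/z4.png",o)
```

```text
22.55 [0.39736188 0.45494766 0.2603518 ] [ 0.03292892 -0.3929426   0.15643444]
```

View pics/z4.png

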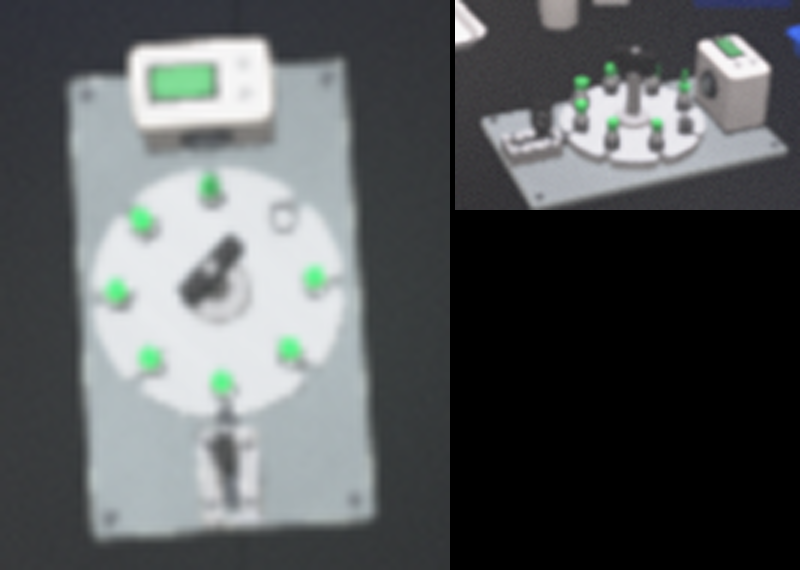

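The nozzle tube stands at the lens (210,187), all seven tubes are upright, and the bolt block and nose (around (222,410–510)) look the same as at the start, when it was home.

```bash
python3 -c "
from rig import ctrl
print(ctrl.hand_in())"
```

```text
the job is handed in; nothing more can be done
None
```

Job handed in: I drew the bolt back, turned the turntable +135° (the shorter way) so the nozzle tube stands at the lens, and pressed the bolt home with a peak of about 16 N. All seven tubes are still standing, and I didn't touch the bottles or the timer.

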